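Turn the wet decal to the drying blower and open its air gate

ROBOT

A 6-joint arm with a two-finger parallel gripper is mounted at the origin on the work surface. World frame = base frame: x ahead of the robot, y to its left, z up, the work surface at z = 0. Lengths are in m, angles in rad, forces in N, time in s.
With the tool pointing down it reaches from about 0.35 to 0.975 m from the base axis. Payload 4.9 kg.
Tool frame: the origin (TCP) lies at the very end of the fingers, on their centre line; the grasp point (between the pads) lies 19 mm behind it; z points along the fingers, y is the line along which they close (so a half turn about z gives the same grasp; the last joint's range is limited). The gripper opens to 85 mm and grips with 20 to 120 N. Pads are 22 mm wide; open, the fingers measure 114 mm over their backs; the gripper's body (76 mm by 85 mm) begins 54 mm behind the grasp point. The pads swing forward as they close: fully open they stand 13 mm farther back than shut.
Start: joints at [-1.329, 0.053, 1.613, -0, 1.476, -0.119], TCP at [0.221, -0.585, 0.199] pointing down, gripper open.
Joint ranges: [-3.01, 3.01], [-1.01, 2.22], [0.06, 2.58], [-1.02, 4.17], [0.09, 2.62], [-3.14, 3.14]. Speed limits (rad/s): [2.57, 2.57, 3.14, 3.14, 3.14, 3.14].

INTERFACE

Orientations are given as a rotation vector (axis times angle).
In Python, from station import * gives the robot as it stands.
- The arm moves only by the shell command python3 -m crank 'ROWS' [OPENING] [FORCE]. ROWS is JSON, a list of rows, each an object with "offset": the shift along the tool's x, y, z in m, a list of three; "twist": the turn, a rotation vector about the tool's x, y, z in degrees, a list of three. In form: [{"offset": [x, y, z], "twist": [rx, ry, rz]}, ...]. A call has 1 to 20 rows; each row is the pose to reach, as a shift and turn from the pose commanded when the call began, along the tool's axes at that moment; what a row does not reach only later rows make up. A row lasts 1/8 s, in which the tool goes at most 62.5 mm and 10.7 degrees, less where a joint would pass 70% of its speed; a pose out of reach is approached as far as the arm can. A call with a gripper value outside its range is refused whole. OPENING is the opening, from 0 (shut) to 1 (fully open), set as the call begins (- or left out, the last holds). The fingers move at their own pace and stop on an object; FORCE is the grip in N (left out, the last holds). Time passes only in rows, so rows that repeat a pose let the fingers close. It gives the time, the measured TCP pose, the force, the opening and the grip force at its end, in the units of the state.
- get_obs(): the state, without advancing time (a new reading comes with each control period).
- get_image(name): name is "scene" or "top"; returns the picture (420x560x3 uint8, red, green, blue); there is no depth.
- get_calibration(name): a dict with "intrinsics" (3x3 intrinsics, pixels), "world_from_camera" (4x4, takes a point from camera to world coordinates). Camera axes: x right, y up, looking along -z (the intrinsics and any distortion apply to the point x, -y, -z); pixel columns grow to the right and rows downward; lengths in m; the calibration is good to about 2 mm. A picture is of the moment at which its call begins. get_calibration takes no time and is no camera call.
- finish_job(): hands the job in; it is judged then, once.
Trained networks look in the newest picture that a camera, given by its name, has taken for a name from the list of things; names that differ only in an ending like _2 or _b are one class to them, and where a whole thing is asked for, a point or a joint stands for the part that bears it (a point fixed in the world has none). Each returns a list of dicts, best first, with "confidence" (0 to 1); they miss things now and then, are a little off and sometimes report something else, mostly with a low value. They report only what shows in the picture. A call takes as long as a camera call. They do not tell look-alikes from the thing itself.
- cut_out(query, camera): "region" (420x560 bool, what is visible of it) and "rect" ([centre column, centre row, width, height] in pixels, round what is visible of it).
The state is a dict: "t": time; "q": joint angles; "dq": joint speeds; "effort": joint torques, N m; "tool_pos": TCP position; "tool_rot": TCP orientation; "contact_force": force on the tool from outside, world axes, zero at the start; "wrist_torque": the same for the moment, N m; "opening": finger opening in m; "grip_force": force on a finger pad.
Only numpy, scipy, OpenCV 4.12 (cv2) and the standard library are available. Lean on these libraries where they do the work, as an engineer would, in place of code of your own. Each camera call takes 0.05 s, during which the arm holds its last target. There are 200 camera calls.

TASK

The dish on the banding wheel has a wet decal on the side opposite its handle. Push the wheel's chuck arms with a fingertip to turn the wheel until the decal faces the blower's nozzle squarely, so that the handle points straight away from the blower; only then push the lever on the blower's duct with a fingertip to swing the air gate fully open. Do not touch the dish, lift nothing, and leave everything else on the table where it is.

Things in the scene. Friction and masses are not known exactly. Their poses are not given: they have to be found in the camera images.
- wheel_stand: Dark cast-iron stand of the banding wheel, fixed; origin on the table on the wheel's vertical axis, z up, x pointing level at the blower. Foot 180 dia, stem 44 dia. On it turns the aluminium head, 180 dia, top 110 above the table, with a rubber pad 100 dia (top at 126) and a chuck of three straight steel arms. Jaws on the arms, 59 to 89 from the axis, stand up to 148 above the table.
- arm1 (a point): Point on the top face of chuck arm 1, on its centre line, 100 from the wheel axis, 126 above the table. The arm is a radial bar 20 wide and 16 deep (110 to 126 above the table) that reaches to 170 from the axis; beyond 90 it overhangs freely. The three arms are alike, 120 degrees apart (1, 2, 3 counter-clockwise from above); any may be pushed.
- arm2 (a point): Point on the top face of chuck arm 2, on its centre line, 100 from the wheel axis, 126 above the table. The arm is a radial bar 20 wide and 16 deep (110 to 126 above the table) that reaches to 170 from the axis; beyond 90 it overhangs freely. The three arms are alike, 120 degrees apart (1, 2, 3 counter-clockwise from above); any may be pushed.
- arm3 (a point): Point on the top face of chuck arm 3, on its centre line, 100 from the wheel axis, 126 above the table. The arm is a radial bar 20 wide and 16 deep (110 to 126 above the table) that reaches to 170 from the axis; beyond 90 it overhangs freely. The three arms are alike, 120 degrees apart (1, 2, 3 counter-clockwise from above); any may be pushed.
- dish: Low red glazed dish, loose, centred on the chuck pad and carried round by the wheel; 124 dia at the rim, 38 high (rim 164 above the table), one flat stub handle at rim height. Green wet decal on its outer wall opposite the handle. Origin under its foot's centre, 126 above the table; its x axis points from the handle to the decal. It stands at any angle to the chuck arms.
- handle_end (a point): Outer end of the dish's handle, 105 from the dish's axis, 158 above the table. The handle is 26 wide and 10 thick.
- decal (a point): Middle of the decal on the dish's wall, 60 from the dish's axis, 155 above the table.
- blower: Grey snail-shaped drying blower, fixed. Origin on the table below the air gate's pin, 240 to 262 from the wheel axis; its -x axis points level at that axis. An aluminium duct, 68 over its flanges, axis 150 above the table, runs from the housing (which starts 55 behind the pin, top 185 above the table) to the nozzle mouth 65 in front of the pin.
- gate_pin (a point): Turning axis (vertical) of the air gate lever on top of the duct, at mid-height of the lever, 203 above the table.
- gate_tip (a point): Outer end of the air gate lever: a flat dark steel bar 14 wide and 14 deep (196 to 210 above the table) that reaches 70 from the pin.
- gate (a joint): Air gate lever angle, rad: 0 = closed, the lever stands across the duct (the blower's +y side, nearer the robot); it turns counter-clockwise seen from above to a stop at 1.571 = fully open, lever along the duct towards the wheel. Stiff (about 1 N at 55 from the pin), stays where it is left.
- wheel (a joint): Angle of the wheel on its stand, rad, counter-clockwise from above positive; 0 = arm 1 points at the blower. No stops, either way; a stiff bearing (about 1 N at 145 from the axis) stops it as soon as it is no longer pushed.
- glue_jar: Bystander: squat cream glue jar with a lid, 68 dia x 75 high (mm); origin under its middle. Leave it alone.
- glue_bottle: Bystander: yellow glue bottle, 48 dia x 140 high (mm); origin under its middle. Leave it alone.
- squeegee: Bystander: flat red rubber squeegee, lying, 70 x 40 x 9 (mm); origin under its middle. Leave it alone.
- tape: Bystander: roll of tan masking tape lying flat, 72 dia x 19 high (mm); origin under its middle. Leave it alone.
- cup: Bystander: white ceramic cup without handle, 72 dia x 65 high (mm); origin under its middle. Leave it alone.
- brush: Bystander: paint brush lying, about 190 long (mm); origin under its middle. Leave it alone.
- pencil: Bystander: blue pencil lying, 165 long x 9 thick (mm); origin under its middle. Leave it alone.
Things that resemble listed ones, but are neither listed nor needed, are in the scene too. Leave any orange look-alike of the dish alone.

How it is judged:
By the outcome, as a careful person would: the job done as asked, in the order asked, and still so for the second after the job is handed in, with the robot touching nothing.
It also fails if it takes over 72 s, if anything falls off the work surface, if the arm or the gripper's body presses on something with over 40 N, if the wrist force passes 120 N, or if a joint passes its speed limit or range.

## Working session

There is one attempt and no reset: what is moved stays moved. The work goes in short steps, Python scripts to look and compute and a shell command to move; the robot and the scene stay as the last step left them, time stands still between calls to the robot, and variables do not carry over. Pictures are saved under pics/ and viewed, at most 10 in all, crops included, and the job is handed in when it is done.

```bash
mkdir -p pics; ls; python3 - <<'E'
from station import *
import cv2,numpy as np
o=get_obs();print({k:np.round(v,3).tolist() for k,v in o.items()})
for n in("scene","top"):
    cv2.imwrite(f"pics/{n}0.png",get_image(n)[:,:,::-1])
    c=get_calibration(n);print(n,c)
E
```

```text
pics
{'t': 0.0, 'q': [-1.329, 0.053, 1.614, 0.0, 1.476, -0.119], 'dq': [-0.0, 0.001, -0.0, -0.002, 0.002, 0.001], 'effort': [-0.0, -39.368, -37.018, -0.0, 0.007, 0.0], 'tool_pos': [0.221, -0.584, 0.198], 'tool_rot': [-3.089, -0.563, 0.0], 'contact_force': [-0.216, 0.282, 0.628], 'wrist_torque': [-0.027, -0.001, 0.039], 'grip_force': 0.0, 'opening': 0.085}
scene {'intrinsics': array([[406.0735601 ,   0.        , 277.20928321],
       [  0.        , 406.0735601 , 203.39681406],
       [  0.        ,   0.        ,   1.        ]]), 'world_from_camera': array([[ 0.23564336, -0.70366384,  0.67032037,  1.15506134],
       [ 0.9717741 ,  0.16259938, -0.17092844, -0.20846333],
       [ 0.01128249,  0.69167813,  0.72211777,  0.82400715],
       [ 0.        ,  0.        ,  0.        ,  1.        ]])}
top {'intrinsics': array([[386.07547099,   0.        , 281.32984125],
       [  0.        , 386.07547099, 204.69743148],
       [  0.        ,   0.        ,   1.        ]]), 'world_from_camera': array([[ 0.00227726,  0.99400079, -0.10934922,  0.40361   ],
       [-0.99965597,  0.0051201 ,  0.02572406, -0.03886765],
       [ 0.02612961,  0.10925302,  0.99367048,  1.00171248],
       [ 0.        ,  0.        ,  0.        ,  1.        ]])}
```

View pics/scene0.png

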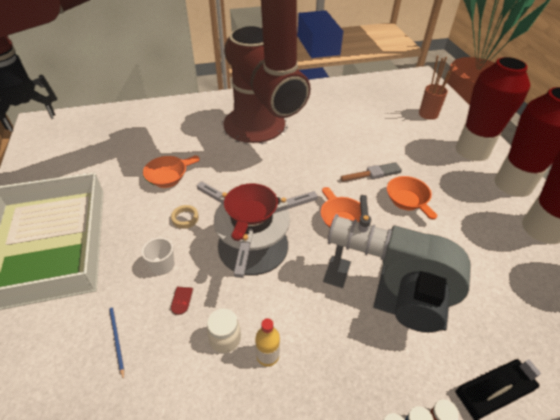

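View pics/top0.png

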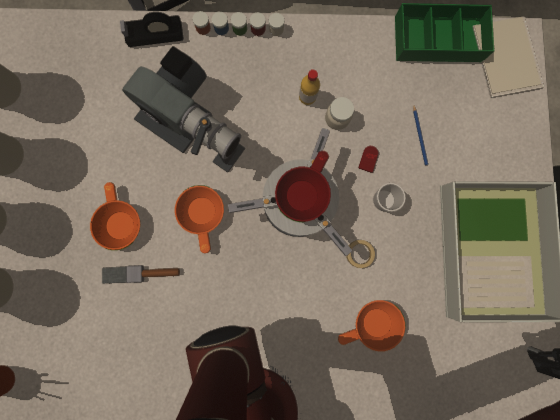

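The top view shows the red dish on the wheel at (303,194) with its handle at (321,158). The chuck arm ends are near (322,132), (231,207) and (350,250), the blower's gate pin is near (205,122) and the lever tip near (198,150). Possible mix-ups for the dish are the orange look-alikes at (199,210), (115,225) and (380,325). By the description (red, on the wheel's pad), the one at (303,194) is the dish. I'll check that in a close crop.

```bash
cat > h.py <<'E'
from station import *
import cv2,numpy as np
def proj(n,P):
    c=get_calibration(n);T=np.linalg.inv(c["world_from_camera"]);p=T[:3,:3]@np.asarray(P,float).T+T[:3,3:4]
    u=c["intrinsics"]@np.array([p[0],-p[1],-p[2]]);return (u[:2]/u[2]).T
def unproj(n,uv,z):
    c=get_calibration(n);W=c["world_from_camera"];d=np.linalg.inv(c["intrinsics"])@[*uv,1]
    d=W[:3,:3]@[d[0],-d[1],-d[2]];o=W[:3,3];return o+d*(z-o[2])/d[2]
E
python3 - <<'E'
from h import *
im=get_image("top")[:,:,::-1]
cv2.imwrite("pics/topcrop.png",cv2.resize(im[95:275,120:380],None,fx=3,fy=3,interpolation=cv2.INTER_CUBIC))
for q in["dish","handle_end","arm1","gate_tip","wheel_stand","decal","glue_bottle","glue_jar"]:
    for r in cut_out(q,"top")[:3]:print(q,round(r["confidence"],2),np.round(r["rect"]))
E
```

```text
dish 0.85 [369. 325.  67.  47.]
dish 0.74 [116. 216.  52.  67.]
dish 0.7 [201. 221.  48.  67.]
handle_end 0.89 [302. 187.  56.  70.]
handle_end 0.84 [372. 327.  69.  54.]
handle_end 0.83 [200. 220.  46.  66.]
arm1 0.62 [290. 191. 127. 128.]
arm1 0.59 [302. 185.  57.  72.]
gate_tip 0.83 [201. 138.  18.  36.]
gate_tip 0.73 [185. 109. 119. 126.]
wheel_stand 0.66 [288. 190. 120. 120.]
wheel_stand 0.61 [361. 255.  29.  32.]
wheel_stand 0.55 [339. 115.  29.  28.]
decal 0.85 [116. 215.  51.  67.]
decal 0.8 [302. 187.  58.  71.]
decal 0.78 [373. 326.  68.  48.]
glue_bottle 0.7 [311.  88.  23.  34.]
glue_jar 0.92 [340. 115.  32.  30.]
glue_jar 0.74 [362. 254.  32.  32.]
glue_jar 0.46 [302. 186.  58.  72.]
```

View pics/topcrop.png

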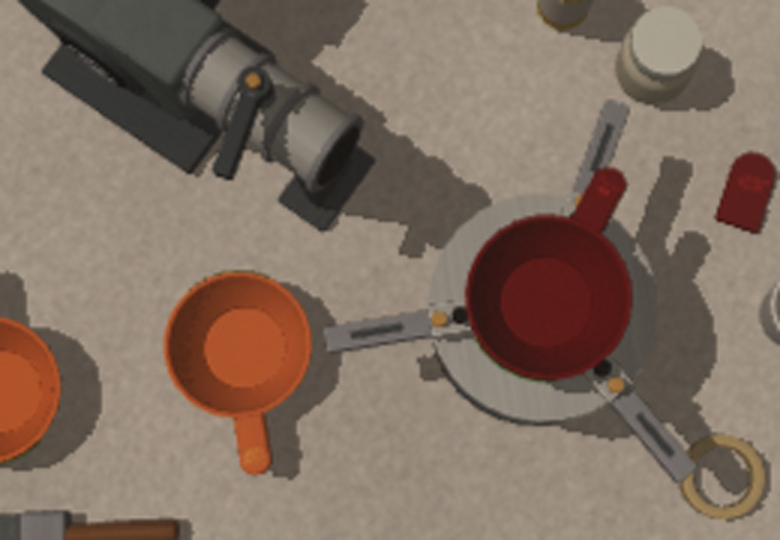

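The crop confirms the choice: a deep red dish, centred at crop (549,297), sits in the three-arm chuck with its handle end at (612,173). The pin is at (253,81) and the lever tip at (227,176). The arm ends are at (616,104), (327,338) and (684,474).

```bash
python3 - <<'E'
from h import *
f=lambda u,v,z:unproj("top",(u/3+120-1/3,v/3+95-1/3),z)[:2]
A=f(616,104,.126);B=f(327,338,.126);C=f(684,474,.126);rim=f(549,297,.164);H=f(610,174,.163)
pin=f(253,81,.21);tip=f(227,177,.21)
# circle through three ends r=.17
M=np.array([[*(2*(B-A))],[*(2*(C-A))]]);w=np.linalg.solve(M,[B@B-A@A,C@C-A@A])
print("axis",w,"rim",rim,"r",[np.linalg.norm(p-w) for p in(A,B,C)])
ang=lambda v:np.degrees(np.arctan2(v[1],v[0]))
for n,p in zip("ABCH",(A,B,C,H)):print(n,p,ang(p-w), ang(p-rim),np.linalg.norm(p-rim))
for c in (w,rim,(w+rim)/2):print("pin",pin,np.linalg.norm(pin-c),"dir to blower",ang(pin-c))
print("lever",tip,np.linalg.norm(tip-pin),ang(tip-pin),"-> expect dir",ang(tip-pin)-90+180)
for q,uv,z in(("bottle top",(312.5,74),.14),("jar",(342,109),.075),("housing",(170,95),.185)):print(q,unproj("top",uv,z))
E
```

```text
axis [ 0.52098668 -0.10643613] rim [ 0.52038201 -0.10732132] r [np.float64(0.1669249679960385), np.float64(0.16692496799603856), np.float64(0.16692496799603843)]
A [ 0.67790933 -0.16335033] -19.935177699774407 -19.579355486925454 0.16719481885089293
B [0.49333464 0.05818255] 99.53531736588238 99.2814804578398 0.16769940928118596
C [ 0.39159117 -0.21189108] -140.8206015235495 -140.92565407241162 0.16589730124215338
H [ 0.61287851 -0.1530841 ] -26.914174881519763 -26.323972476383 0.10319803652184098
pin [0.66550972 0.10366656] 0.25500989893125026 dir to blower 55.477138123497724
pin [0.66550972 0.10366656] 0.2560818981552517 dir to blower 55.477916880781486
pin [0.66550972 0.10366656] 0.2555458985373498 dir to blower 55.47752831884925
lever [0.59668741 0.11996627] 0.0707261694940039 166.67571048019667 -> expect dir 256.6757104801967
bottle top [ 0.80624956 -0.13338122  0.14      ]
jar [ 0.74646808 -0.21366712  0.075     ]
housing [0.73286893 0.18337089 0.185     ]
```

```bash
cat >> h.py <<'E'
from scipy.spatial.transform import Rotation as Ro
W=np.array([.5207,-.1069]); u=lambda a:np.array([np.cos(np.radians(a)),np.sin(np.radians(a))])
def plan(targets):  # (x,y,z,heading deg of tool x)
    o=get_obs();R=Ro.from_rotvec(o["tool_rot"]).as_matrix();h0=np.degrees(np.arctan2(R[1,0],R[0,0]))
    print("t",o["t"],"pos",np.round(o["tool_pos"],4),"heading",round(h0,1),"F",np.round(o["contact_force"],1))
    for x,y,z,h in targets:
        print(np.round(R.T@(np.array([x,y,z])-o["tool_pos"]),3).tolist(), "twist z",round(-((h-h0+180)%360-180),1))
def pushpt(th,gap,z,r=.148): # tool on CCW side of arm at th
    return (*(W+r*u(th)+gap*u(th+90)),z,th-90)
E
python3 - <<'E'
from h import *
plan([pushpt(219.5,.036,.199),pushpt(219.5,.036,.106)])
E
```

```text
t 0.55 pos [ 0.2206 -0.5847  0.1989] heading 20.7 F [ 0.2 -0.7  1.1]
[0.321, -0.259, -0.0] twist z -108.8
[0.321, -0.259, 0.093] twist z -108.8
```

```bash
python3 -m crank '[{"offset":[0.03,-0.025,0],"twist":[0,0,-10]},{"offset":[0.06,-0.05,0],"twist":[0,0,-20]},{"offset":[0.09,-0.075,0],"twist":[0,0,-30]},{"offset":[0.12,-0.1,0],"twist":[0,0,-40]},{"offset":[0.15,-0.125,0],"twist":[0,0,-50]},{"offset":[0.18,-0.15,0],"twist":[0,0,-60]},{"offset":[0.21,-0.175,0],"twist":[0,0,-70]},{"offset":[0.24,-0.2,0],"twist":[0,0,-80]},{"offset":[0.27,-0.22,0],"twist":[0,0,-90]},{"offset":[0.3,-0.24,0],"twist":[0,0,-100]},{"offset":[0.321,-0.259,0],"twist":[0,0,-108.8]},{"offset":[0.321,-0.259,0],"twist":[0,0,-108.8]},{"offset":[0.321,-0.259,0.03],"twist":[0,0,-108.8]},{"offset":[0.321,-0.259,0.06],"twist":[0,0,-108.8]},{"offset":[0.321,-0.259,0.06],"twist":[0,0,-108.8]}]' 0 20
python3 - <<'E'
from h import *
cv2.imwrite("pics/scene1.png",cv2.resize(get_image("scene")[130:290,120:340,::-1],None,fx=3,fy=3))
plan([pushpt(219.5,.036,.106)]+[pushpt(a,.021,.106) for a in range(217,150,-5)])
E
```

```text
t: 2.42
tool_pos: [0.4275, -0.2287, 0.1362]
tool_rot: [-1.342, -2.834, -0.001]
contact_force: [-0.2, 0.5, -0.0]
opening: 0.0
grip_force: 0.0
t 2.475 pos [ 0.4286 -0.2294  0.1383] heading 129.3 F [-0.8 -0.6  0.1]
[-0.0, 0.001, 0.032] twist z -0.2
[0.021, 0.0, 0.032] twist z 2.3
[0.034, -0.001, 0.032] twist z 7.3
[0.047, -0.0, 0.032] twist z 12.3
[0.06, 0.001, 0.032] twist z 17.3
[0.073, 0.004, 0.032] twist z 22.3
[0.086, 0.008, 0.032] twist z 27.3
[0.098, 0.013, 0.032] twist z 32.3
[0.109, 0.019, 0.032] twist z 37.3
[0.12, 0.025, 0.032] twist z 42.3
[0.131, 0.033, 0.032] twist z 47.3
[0.141, 0.042, 0.032] twist z 52.3
[0.15, 0.051, 0.033] twist z 57.3
[0.158, 0.062, 0.033] twist z 62.3
[0.165, 0.073, 0.033] twist z 67.3
```

View pics/scene1.png

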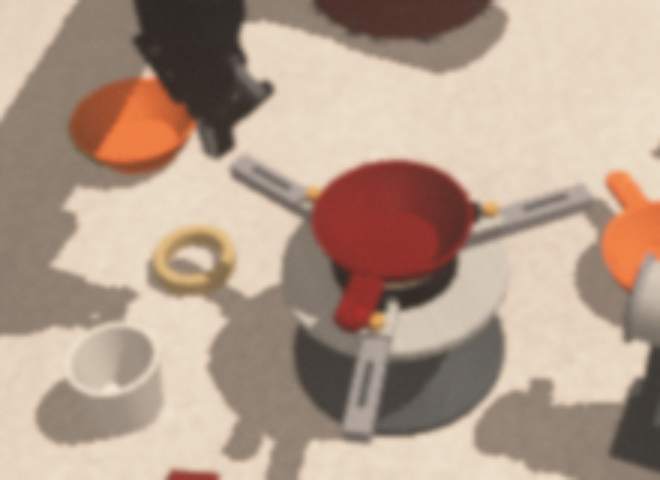

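The gripper is beside the lower-left arm: a fingertip shows at crop (215,148) and the arm end at (240,165). I'll check the projected TCP against this before pushing.

```bash
python3 - <<'E'
from h import *
o=get_obs();p=o["tool_pos"];R=Ro.from_rotvec(o["tool_rot"]).as_matrix()
pts=[p,p+R[:,1]*.03,p-R[:,1]*.03,p-R[:,2]*.054,[*(W+.17*u(219.5)),.126]]
print((proj("scene",pts)-[120,130])*3, o["opening"])
for n in("scene","top"):
  print(n,proj(n,pts).round())
t=get_image("top");q=proj("top",[p])[0].astype(int)
cv2.imwrite("pics/top1.png",cv2.resize(t[q[1]-60:q[1]+60,q[0]-80:q[0]+80,::-1],None,fx=4,fy=4))
E
```

```text
[[223.54253908 178.55976511]
 [250.58450703 194.73224702]
 [197.17102723 162.7882503 ]
 [213.9783067  128.4966314 ]
 [238.24854098 154.46835361]] -0.0003558004253052095
scene [[195. 190.]
 [204. 195.]
 [186. 184.]
 [191. 173.]
 [199. 181.]]
top [[356. 236.]
 [348. 226.]
 [365. 247.]
 [362. 235.]
 [349. 254.]]
```

View pics/top1.png

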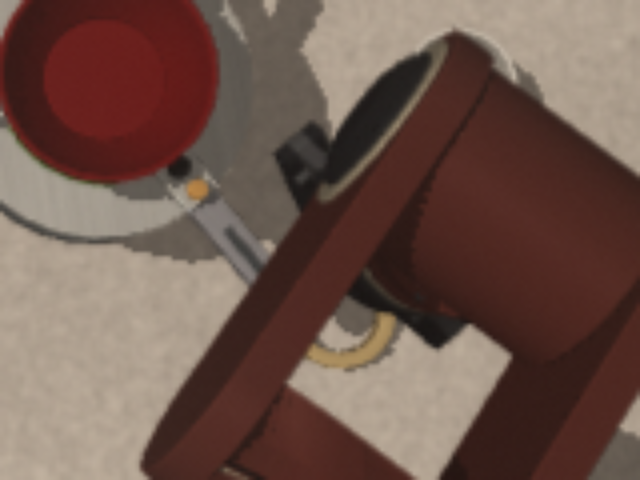

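```bash
python3 -m crank '[{"offset":[0,0,0.016],"twist":[0,0,0]},{"offset":[0,0,0.032],"twist":[0,0,0]},{"offset":[0,0,0.032],"twist":[0,0,0]},{"offset":[0,0,0.032],"twist":[0,0,0]}]'
python3 - <<'E'
from h import *
o=get_obs();p=o["tool_pos"];R=Ro.from_rotvec(o["tool_rot"]).as_matrix()
print((proj("scene",[p+R[:,0]*a+R[:,1]*b for a in(-.011,.011) for b in(-.014,.014)])-[160,130])*7)
cv2.imwrite("pics/scene2.png",cv2.resize(get_image("scene")[130:215,160:270,::-1],None,fx=7,fy=7,interpolation=cv2.INTER_CUBIC))
E
```

```text
t: 3.02
tool_pos: [0.4296, -0.2291, 0.1069]
tool_rot: [-1.341, -2.841, -0.0]
contact_force: [-0.0, -0.2, 0.6]
opening: 0.0002
grip_force: 0.0
[[204.11403859 482.57746906]
 [261.34658274 517.62006215]
 [248.66464703 447.56820347]
 [305.70476711 481.78086403]]
```

View pics/scene2.png

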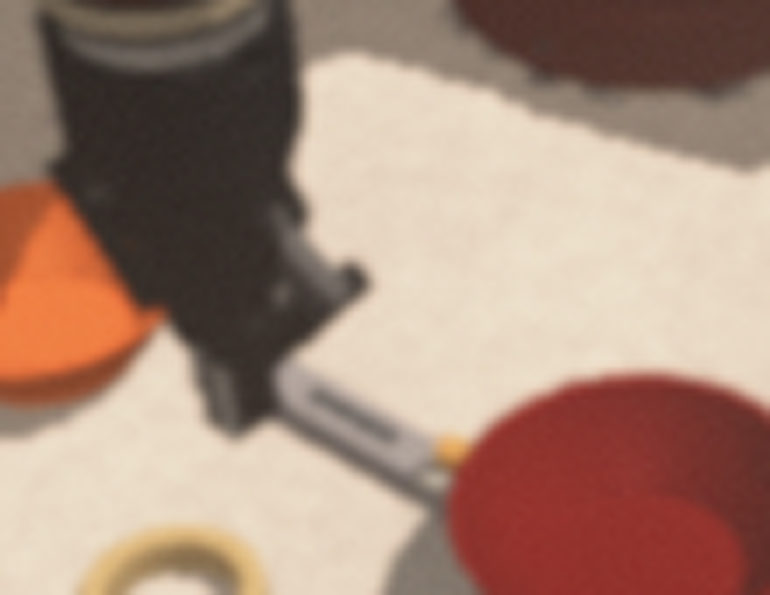

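The fingertip shows at crop (235,428), about 55 px (8 image px) above where the TCP projects. The arm end is at (283,378). I'll check the scale and offset with known points before pushing.

```bash
python3 - <<'E'
from h import *
o=get_obs();p=o["tool_pos"];R=Ro.from_rotvec(o["tool_rot"]).as_matrix()
S=lambda P:((proj("scene",P)-[160,130])*7).round()
print("up axis",S([p-R[:,2]*d for d in(0,.02,.04,.073,.12,.16)]).tolist())
for b in(.05,-.05):print("y",b,S([p+R[:,1]*b-R[:,2]*d for d in(.05,.08,.1,.13)]).tolist())
print("arm end",S([[*(W+.167*u(219.5)),.126]]),"dish centre rim",S([[*W,.164]]))
# scene check: rim ellipse bbox of dish predicted vs seen
P=proj("scene",[[*(W+.062*u(a)),.164] for a in range(0,360,5)]);print("rim bbox",P.min(0),P.max(0))
im=cv2.cvtColor(get_image("scene"),cv2.COLOR_RGB2HSV)[130:250,210:310]
m=((im[:,:,0]>172)|(im[:,:,0]<4))&(im[:,:,1]>150);ys,xs=np.nonzero(m);print("red bbox",xs.min()+210,ys.min()+130,xs.max()+210,ys.max()+130)
E
```

```text
up axis [[254.0, 482.0], [247.0, 442.0], [239.0, 400.0], [225.0, 329.0], [205.0, 221.0], [186.0, 122.0]]
y 0.05 [[343.0, 442.0], [332.0, 376.0], [325.0, 331.0], [314.0, 260.0]]
y -0.05 [[132.0, 318.0], [117.0, 252.0], [107.0, 207.0], [92.0, 136.0]]
arm end [[282. 364.]] dish centre rim [[640. 494.]]
rim bbox [223.96367789 181.81641868] [278.8648389  221.17774683]
red bbox 225 184 277 239
```

```bash
python3 - <<'E'
from h import *
plan([pushpt(219.5,.036,.088)]+[pushpt(a,.021,.088) for a in range(217,130,-5)])
E
```

```text
t 3.125 pos [ 0.4299 -0.2293  0.1075] heading 129.5 F [-0.5 -1.2 -0.1]
[0.001, -0.0, 0.019] twist z -0.0
[0.022, -0.001, 0.019] twist z 2.5
[0.035, -0.002, 0.019] twist z 7.5
[0.048, -0.001, 0.019] twist z 12.5
[0.061, 0.0, 0.019] twist z 17.5
[0.074, 0.003, 0.019] twist z 22.5
[0.086, 0.007, 0.019] twist z 27.5
[0.099, 0.012, 0.019] twist z 32.5
[0.11, 0.018, 0.019] twist z 37.5
[0.121, 0.025, 0.019] twist z 42.5
[0.132, 0.032, 0.019] twist z 47.5
[0.141, 0.041, 0.019] twist z 52.5
[0.15, 0.051, 0.019] twist z 57.5
[0.158, 0.061, 0.019] twist z 62.5
[0.165, 0.072, 0.019] twist z 67.5
[0.172, 0.083, 0.019] twist z 72.5
[0.177, 0.095, 0.019] twist z 77.5
[0.181, 0.108, 0.019] twist z 82.5
[0.184, 0.12, 0.019] twist z 87.5
```

```bash
python3 -m crank '[{"offset":[0.001,0,0.019],"twist":[0,0,0]},{"offset":[0.001,0,0.019],"twist":[0,0,0]},{"offset":[0.012,0,0.019],"twist":[0,0,1]},{"offset":[0.022,-0.001,0.019],"twist":[0,0,2.5]},{"offset":[0.035,-0.002,0.019],"twist":[0,0,7.5]},{"offset":[0.048,-0.001,0.019],"twist":[0,0,12.5]},{"offset":[0.061,0,0.019],"twist":[0,0,17.5]},{"offset":[0.061,0,0.019],"twist":[0,0,17.5]}]'
python3 - <<'E'
from h import *
s=get_image("scene")
cv2.imwrite("pics/scene3.png",cv2.resize(s[130:290,120:340,::-1],None,fx=3.6,fy=3.6,interpolation=cv2.INTER_CUBIC))
plan([pushpt(a,.021,.088) for a in range(199,120,-5)])
E
```

```text
t: 4.12
tool_pos: [0.3903, -0.1814, 0.0881]
tool_rot: [1.756, 2.604, 0.0]
contact_force: [0.1, 0.4, -0.2]
opening: -0.0001
grip_force: 0.0
t 4.175 pos [ 0.3907 -0.1818  0.0882] heading 112.1 F [0.3 0.8 0.2]
[0.007, -0.0, 0.0] twist z 3.1
[0.021, -0.001, 0.0] twist z 8.1
[0.034, -0.0, 0.0] twist z 13.1
[0.046, 0.001, 0.0] twist z 18.1
[0.059, 0.004, 0.0] twist z 23.1
[0.072, 0.008, 0.0] twist z 28.1
[0.084, 0.013, 0.0] twist z 33.1
[0.095, 0.019, 0.0] twist z 38.1
[0.106, 0.026, 0.0] twist z 43.1
[0.117, 0.034, 0.0] twist z 48.1
[0.126, 0.043, 0.0] twist z 53.1
[0.135, 0.053, 0.0] twist z 58.1
[0.143, 0.063, 0.0] twist z 63.1
[0.15, 0.074, 0.0] twist z 68.1
[0.156, 0.085, 0.0] twist z 73.1
[0.161, 0.097, 0.0] twist z 78.1
```

View pics/scene3.png

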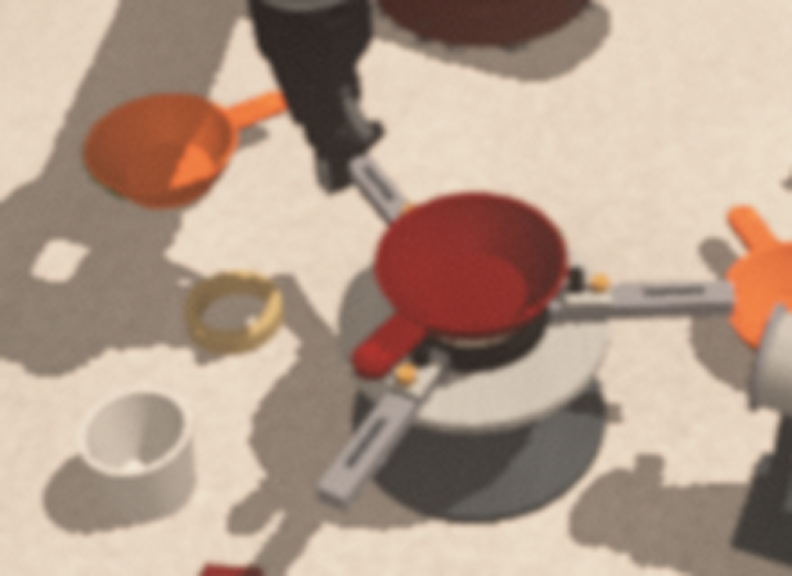

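The wheel turns with the fingertip; the handle end is at crop (372,360), the pushed arm's end near (360,170), and nothing else has moved. Continuing the arc, stopping short of the target.

```bash
python3 -m crank '[{"offset":[0.007,0,0],"twist":[0,0,3.1]},{"offset":[0.021,-0.001,0],"twist":[0,0,8.1]},{"offset":[0.034,0,0],"twist":[0,0,13.1]},{"offset":[0.046,0.001,0],"twist":[0,0,18.1]},{"offset":[0.059,0.004,0],"twist":[0,0,23.1]},{"offset":[0.072,0.008,0],"twist":[0,0,28.1]},{"offset":[0.084,0.013,0],"twist":[0,0,33.1]},{"offset":[0.095,0.019,0],"twist":[0,0,38.1]},{"offset":[0.106,0.026,0],"twist":[0,0,43.1]},{"offset":[0.117,0.034,0],"twist":[0,0,48.1]},{"offset":[0.126,0.043,0],"twist":[0,0,53.1]},{"offset":[0.135,0.053,0],"twist":[0,0,58.1]},{"offset":[0.143,0.063,0],"twist":[0,0,63.1]},{"offset":[0.15,0.074,0],"twist":[0,0,68.1]},{"offset":[0.15,0.074,0],"twist":[0,0,68.1]}]'
python3 - <<'E'
from h import *
s=get_image("top")[:,:,::-1];cv2.imwrite("pics/top4raw.png",s)
cv2.imwrite("pics/top4.png",cv2.resize(s[95:275,120:380],None,fx=3,fy=3,interpolation=cv2.INTER_CUBIC))
plan([])
E
```

```text
t: 6.05
tool_pos: [0.4036, -0.015, 0.0881]
tool_rot: [2.912, 1.178, -0.0]
contact_force: [0.1, 0.2, -0.3]
opening: -0.0002
grip_force: 0.0
t 6.1 pos [ 0.4034 -0.0153  0.088 ] heading 44.0 F [-0.7 -0.3  0.6]
```

View pics/top4.png

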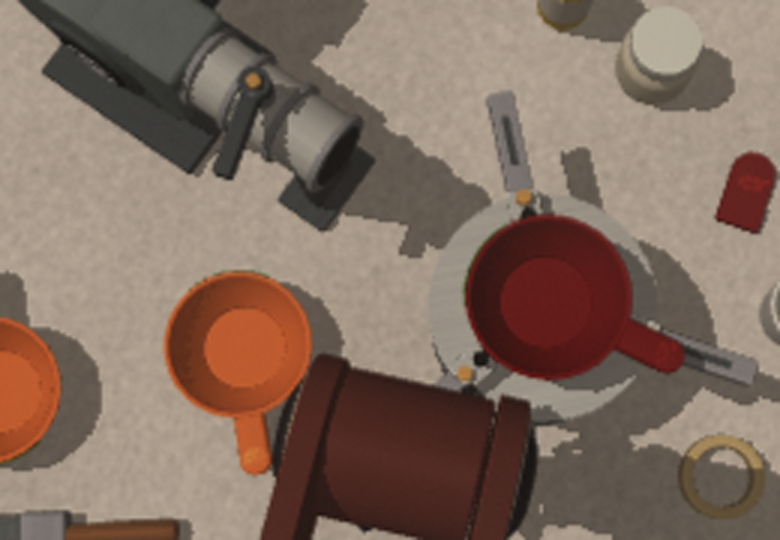

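The handle now points to crop (680,358), the free arm ends are at (500,95) and (752,370), and the robot hides the pushed arm. I'll measure the handle angle with a colour mask, along with the duct and arm angles.

```bash
cat >> h.py <<'E'
def handle(im,n="top",c=None): # rgb
    h=cv2.cvtColor(im,cv2.COLOR_RGB2HSV);m=((h[:,:,0]>170)|(h[:,:,0]<5))&(h[:,:,1]>130)&(h[:,:,2]>50)
    ys,xs=np.nonzero(m);P=np.array([unproj(n,(x,y),.161)[:2] for x,y in zip(xs,ys)])
    c=np.array(W if c is None else c)
    Q=P-c;r=np.hypot(*Q.T);s=(r>.070)&(r<.108);q=Q[s].mean(0);return np.degrees(np.arctan2(q[1],q[0])),s.sum(),np.hypot(*q)
E
python3 - <<'E'
from h import *
for f in("top0","top4raw"):
    im=cv2.imread(f"pics/{f}.png")[:,:,::-1].copy()
    for c in([.5207,-.1069],[.521,-.1064],[.5204,-.1073]):print(f,c,handle(im,c=c))
f=lambda x,y,z:unproj("top",(x/3+120-1/3,y/3+95-1/3),z)[:2]
for p in((500,95),(752,371)):
    v=f(*p,.126)-W;print("arm",np.degrees(np.arctan2(v[1],v[0])),np.hypot(*v))
E
```

```text
Traceback (most recent call last):
  File "h.py", line 20, in handle
    ys,xs=np.nonzero(m);P=np.array([unproj(n,(x,y),.161)[:2] for x,y in zip(xs,ys)])
                                    ~~~~~~^^^^^^^^^^^^^^
  File "h.py", line 7, in unproj
    c=get_calibration(n);W=c["world_from_camera"];d=np.linalg.inv(c["intrinsics"])@[*uv,1]
ValueError: time passes only in moves, steps and waits
```

```bash
sed -i 's/^import cv2,numpy as np/import cv2,numpy as np,functools\nget_calibration=functools.lru_cache(get_calibration)/' h.py
cat > m.py <<'E'
from h import *
import sys
for f in sys.argv[1:]:
    im=cv2.imread(f"pics/{f}.png")[:,:,::-1].copy()
    for c in([.5207,-.1069],[.521,-.1064],[.5204,-.1073]):print(f,c,handle(im,c=c))
E
python3 m.py top0 top4raw; python3 - <<'E'
from h import *
f=lambda x,y,z:unproj("top",(x/3+120-1/3,y/3+95-1/3),z)[:2]
for p in((500,95),(752,371)):
    v=f(*p,.126)-W;print("arm",np.degrees(np.arctan2(v[1],v[0])),np.hypot(*v))
E
```

```text
top0 [0.5207, -0.1069] (np.float64(-27.618669668701937), np.int64(169), np.float64(0.08777257126792683))
top0 [0.521, -0.1064] (np.float64(-27.998793150660575), np.int64(169), np.float64(0.08774047884285684))
top0 [0.5204, -0.1073] (np.float64(-27.296825427866157), np.int64(169), np.float64(0.08785433917557266))
top4raw [0.5207, -0.1069] (np.float64(-138.8003393991952), np.int64(262), np.float64(0.06976267229105962))
top4raw [0.521, -0.1064] (np.float64(-138.44583943212135), np.int64(261), np.float64(0.07015897112135981))
top4raw [0.5204, -0.1073] (np.float64(-139.02264008061985), np.int64(260), np.float64(0.06945718319236904))
arm 11.78014120474874 0.16698612429441737
arm -107.86619715122985 0.1664133992122818
```

```bash
python3 - <<'E'
from h import *
f=lambda x,y,z:unproj("top",(x/3+120-1/3,y/3+95-1/3),z)[:2]
ang=lambda v:np.degrees(np.arctan2(v[1],v[0]))
pin=f(253,81,.211);print(pin)
mp=pin-.065*u(55.5);
a=[(proj("top",[[*(mp+s*.034*u(145.5)),.15]])[0]-[120,95])*3 for s in(-1,0,1)];print("mouth edges predicted",a)
for x,y in((335,151),(325,153),(315,190),(358,118)):v=f(x,y,.15);print((x,y),np.linalg.norm(v-pin),ang(pin-v))
for n in("top0","top4raw"):
    im=cv2.imread(f"pics/{n}.png");h=cv2.cvtColor(im,cv2.COLOR_BGR2HSV)
    m=(((h[:,:,0]>170)|(h[:,:,0]<5))&(h[:,:,1]>150)&(h[:,:,2]>50)).astype(np.uint8)
    l=cv2.connectedComponents(m,connectivity=4)[1];m=l==l[195,302];ys,xs=np.nonzero(m)
    Q=np.array([unproj("top",p,.161)[:2] for p in zip(xs,ys)])-W;r=np.hypot(*Q.T);s=(r>.068)&(r<.11)
    print(n,m.sum(),s.sum(),ang(Q[s].mean(0)),np.hypot(*Q[s].mean(0)), r[s].max())
E
```

```text
[0.66517892 0.10348653]
mouth edges predicted [array([362.89988909, 118.52797922]), array([336.64871161, 154.67229135]), array([310.18150602, 191.1140449 ])]
(335, 151) 0.061325166283120326 57.16787097009425
(325, 153) 0.05619341798663008 51.66603795367957
(315, 190) 0.07329900596417939 30.42808444869006
(358, 118) 0.06880572911349794 83.60841325851999
top0 2398 173 -27.65088385203982 0.08626592265701748 0.1071270303783781
top4raw 2549 196 -116.31641703389674 0.08690010663324034 0.10758188819690093
```

```bash
python3 - <<'E'
from h import *
plan([pushpt(a,.021,.088) for a in (131,128,125.5)]+[pushpt(125.5,.045,.088),pushpt(125.5,.045,.21),(.42,.06,.21,35)])
E
```

```text
t 6.1 pos [ 0.4034 -0.0153  0.088 ] heading 44.0 F [-0.7 -0.3  0.6]
[0.008, -0.001, -0.0] twist z 3.0
[0.015, -0.002, -0.0] twist z 6.0
[0.022, -0.002, -0.0] twist z 8.5
[-0.002, -0.006, -0.0] twist z 8.5
[-0.002, -0.006, -0.122] twist z 8.5
[0.064, -0.043, -0.122] twist z 9.0
```

```bash
python3 -m crank '[{"offset":[0.008,-0.001,0],"twist":[0,0,3]},{"offset":[0.015,-0.002,0],"twist":[0,0,6]},{"offset":[0.022,-0.002,0],"twist":[0,0,8.5]},{"offset":[0.022,-0.002,0],"twist":[0,0,8.5]},{"offset":[0.01,-0.004,0],"twist":[0,0,8.5]},{"offset":[0.01,-0.004,0],"twist":[0,0,8.5]}]'
python3 - <<'E'
from h import *
s=get_image("top")[:,:,::-1];cv2.imwrite("pics/top5raw.png",s)
c=s[150:270,240:400];big=cv2.resize(c,None,fx=5,fy=5,interpolation=cv2.INTER_CUBIC)
for th in(-124.5,-120.5):   # predicted handle side lines at top face
    for e in(-.013,.013):
        P=proj("top",[[*(W+r*u(th)+e*u(th+90)),.163] for r in(.075,.105)]);P=((P-[240,150]+.5)*5).astype(int)
        cv2.line(big,tuple(map(int,P[0])),tuple(map(int,P[1])),(255,255,0) if th<-122 else (0,255,0),1)
cv2.imwrite("pics/top5.png",big)
h=cv2.cvtColor(s,cv2.COLOR_BGR2HSV)
m=(((h[:,:,0]>170)|(h[:,:,0]<5))&(h[:,:,1]>150)&(h[:,:,2]>50)).astype(np.uint8)
l=cv2.connectedComponents(m,connectivity=4)[1];m=l==l[195,302];ys,xs=np.nonzero(m)
Q=np.array([unproj("top",p,.161)[:2] for p in zip(xs,ys)])-W;r=np.hypot(*Q.T);k=(r>.068)&(r<.11);q=Q[k].mean(0)
print(m.sum(),k.sum(),np.degrees(np.arctan2(q[1],q[0])),np.hypot(*q))
plan([])
E
```

```text
t: 6.85
tool_pos: [0.4069, -0.006, 0.0877]
tool_rot: [2.993, 0.954, -0.0]
contact_force: [0.5, -0.5, -0.6]
opening: 0.0
grip_force: 0.0
2532 194 -123.15684393640947 0.0866419988048659
t 6.9 pos [ 0.4072 -0.0059  0.0878] heading 35.3 F [-0.3 -0.7 -0.5]
```

View pics/top5.png

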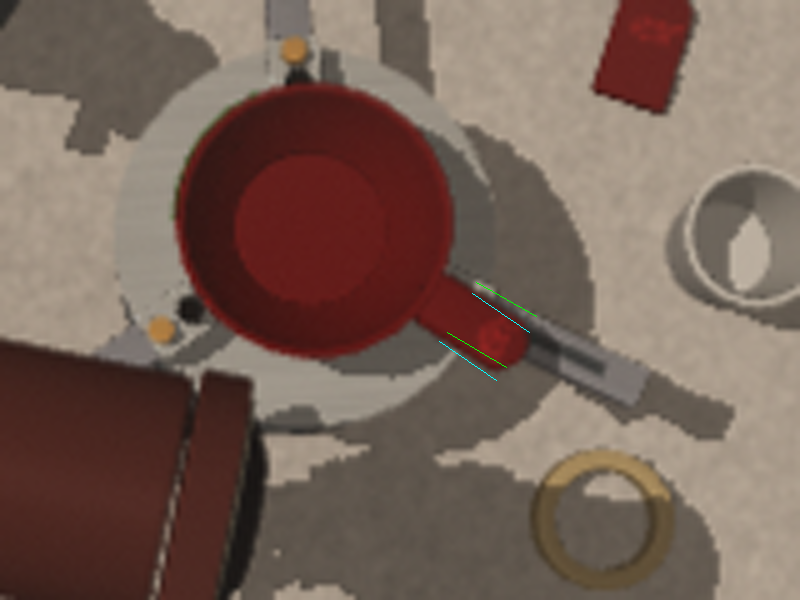

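The handle points to crop (505,350) and the decal shows at the upper-left rim near (205,140), facing the blower. It is within a couple of degrees of square, so I'll fit the dish silhouette for the exact residual.

```bash
cat > fit.py <<'E'
from h import *
import sys
from scipy.optimize import minimize
pin=np.array([.6653,.1036]);K=8;x0,y0=255,140
def sil(cx,cy,th,hw=.013):
    m=np.zeros((110*K,110*K),np.uint8);c=np.array([cx,cy])
    for P in([[*(c+.062*u(a)),.164] for a in range(0,360,4)],)+tuple([[*(c+r*u(th)+e*u(th+90)),z] for r,e in((.05,-hw),(.05,hw),(.095,hw),(.102,hw*.7),(.105,0),(.102,-hw*.7),(.095,-hw))] for z in(.153,.163)):
        q=((proj("top",P)-[x0,y0]+.5)*K).astype(np.int32);cv2.fillPoly(m,[cv2.convexHull(q)],255)
    return cv2.resize(m,(110,110),interpolation=cv2.INTER_AREA)/255.
for n in sys.argv[1:]:
    im=cv2.imread(f"pics/{n}.png");h=cv2.cvtColor(im,cv2.COLOR_BGR2HSV)
    red=((h[:,:,0]>170)|(h[:,:,0]<5))&(h[:,:,1]>150)&(h[:,:,2]>50)
    l=cv2.connectedComponents(red.astype(np.uint8),connectivity=4)[1];M=(l==l[195,302])[y0:y0+110,x0:x0+110].astype(float)
    best=min((minimize(lambda p:((sil(p[0]/1e3,p[1]/1e3,p[2],p[3]/1e3)-M)**2).sum(),[520.7,-106.9,t,12],method="Nelder-Mead",options=dict(initial_simplex=[[520.7,-106.9,t,12],[523,-106.9,t,12],[520.7,-104,t,12],[520.7,-106.9,t+5,12],[520.7,-106.9,t,14]])) for t in(-27,-116,-124)),key=lambda r:r.fun)
    c=best.x[:2]/1e3;d=pin-c;print(n,best.x.round(2),round(best.fun,1),"target",np.degrees(np.arctan2(d[1],d[0]))-180,np.hypot(*d))
E
python3 fit.py top0 top4raw top5raw
```

```text
top0 [ 522.07 -107.71  -27.61   11.63] 261.2 target -124.12909778233289 0.2552775752404199
top4raw [ 520.17 -108.38 -116.21   11.76] 143.7 target -124.39766860435071 0.25690426344628714
top5raw [ 519.89 -108.18 -122.88   11.5 ] 157.0 target -124.47331796057453 0.25689724372435935
```

```bash
python3 - <<'E'
from h import *
plan([pushpt(a,.021,.088) for a in (125.5,124)]+[pushpt(124,.04,.088),pushpt(124,.04,.25)])
E
```

```text
t 6.9 pos [ 0.4072 -0.0059  0.0878] heading 35.3 F [-0.3 -0.7 -0.5]
[0.013, 0.0, -0.0] twist z -0.2
[0.017, -0.0, -0.0] twist z 1.3
[-0.002, -0.001, -0.0] twist z 1.3
[-0.002, -0.001, -0.162] twist z 1.3
```

```bash
python3 -m crank '[{"offset":[0.01,0,0],"twist":[0,0,0]},{"offset":[0.014,0,0],"twist":[0,0,0.7]},{"offset":[0.017,0,0],"twist":[0,0,1.3]},{"offset":[0.017,0,0],"twist":[0,0,1.3]},{"offset":[-0.002,-0.001,0],"twist":[0,0,1.3]},{"offset":[-0.002,-0.001,0],"twist":[0,0,1.3]},{"offset":[-0.002,-0.001,-0.06],"twist":[0,0,1.3]},{"offset":[-0.002,-0.001,-0.12],"twist":[0,0,1.3]},{"offset":[-0.002,-0.001,-0.162],"twist":[0,0,1.3]},{"offset":[-0.002,-0.001,-0.162],"twist":[0,0,1.3]}]'
python3 - <<'E'
from h import *
cv2.imwrite("pics/top6raw.png",get_image("top")[:,:,::-1]);s=get_image("scene");cv2.imwrite("pics/scene6raw.png",s[:,:,::-1])
P=[];c=np.array([.5205,-.1078])
big=cv2.resize(s[150:260,200:340,::-1],None,fx=5,fy=5,interpolation=cv2.INTER_CUBIC)
for th,col in((-124.4,(255,255,0)),(-119,(0,255,0)),(-130,(255,0,0))):
    q=proj("scene",[[*(c+r*u(th)+e*u(th+90)),.163] for r,e in((.07,-.012),(.105,-.012),(.105,.012),(.07,.012))])
    cv2.polylines(big,[((q-[200,150]+.5)*5).astype(np.int32)],False,col,1)
cv2.imwrite("pics/scene6.png",big)
E
python3 fit.py top6raw
```

```text
t: 8.15
tool_pos: [0.4081, -0.0059, 0.2549]
tool_rot: [3.0, 0.919, 0.013]
contact_force: [0.8, -0.2, 0.2]
opening: -0.0003
grip_force: 0.0
top6raw [ 519.75 -107.91 -124.57   11.6 ] 162.6 target -124.53406459689974 0.256751677446856
```

View pics/scene6.png

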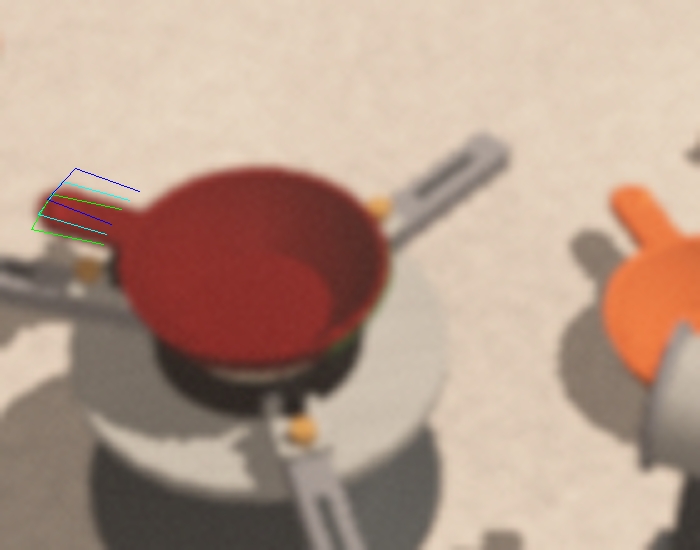

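Both views agree: the handle is at −124.6°, against −124.5° wanted. The scene overlay matches to about 1 px, with the handle at crop (75,215) and the decal edge toward the nozzle at (375,310). Before the lever push I'll find the actual fingertip height in the scene image numerically.

```bash
python3 - <<'E'
from h import *
o=get_obs();p=o["tool_pos"];R=Ro.from_rotvec(o["tool_rot"]).as_matrix()
q=proj("scene",[p-R[:,2]*d for d in(0,.02,.04,.073)]);print(q.round(1), proj("scene",[p+R[:,1]*.014,p+R[:,0]*.011]).round(1))
g=cv2.cvtColor(cv2.imread("pics/scene6raw.png"),cv2.COLOR_BGR2GRAY)
c,r=q[0].astype(int)
for y in range(r-45,r+15):print(y,"".join(" .:-=+*#%@"[9-int(v)*10//256] for v in g[y,c-35:c+35]))
print("col0",c-35)
E
```

```text
[[283.2 133.8]
 [283.4 126.7]
 [283.6 119.4]
 [284.  106.9]] [[279.2 136.4]
 [286.8 135.7]]
88 %%%%%%%%%########***####%%%%%%%%%%%%%%%%%%%%%%%%%%%%%#+-:.............
89 ########************###%%%%%%%%%%%%%%%%%%%%%%%%##%%%%*=:..............
90 ********+++++******#####%%%%%%%%%%%%%%%%%%%%%%##*#%%#+-:..............
91 **++++++++++++***######%%%%%%%%%%%%%%%%%%%%%%%#**#%%*=:...............
92 ***************########%%%%%%%%%%%%%%%%%%%%%%%####%#+-:...............
93 ************###%%%######%%%%%%%%%%%%%%%%%%%%%%%##%%#=:................
94 #############%%%%#######%%%%%%%%%%%%%%%%%%%%%%%%%%#*-:................
95 %%%%#%%%%%%%%%%%#######%%%%%%%%%%%%%%%%%%%%%%%%%%%#+-:................
96 %%%%%%%%%%%%%%%%#####%%%##%%%%%%%%%%%%%%%%%%%%%%%#*=:.................
97 %%%%%%%%%%%%%%%%###%%%%%###%%%%%%%%%%%%%%%%%%%%%%#+-:.................
98 %%%%%%%%%%%%%%%%#%%%%%%%%###%%%%%%%%%%%%%%%%%%%%#*=:..................
99 %%%%%%%%%%%%%%%%%%%%%%%%%%##%%%%%%%%%%%%%%%%%%%%#+-:..................
100 %%%%%%%%%%%%%%%%%%%%%%%%%%%#%%%%%%%%%%%%%%%%%%%#*-:...................
101 %%%%%%%%%%%%%%%%%%%%%%%%%%%%%%%%%%%%%%%%%
[... 2788 characters left out ...]
................
139 ******************#***+=--::..........................................
140 ######*##**######**+=--::.............................................
141 *#######*#####***+=-:.................................................
142 +++++++++++****+==-:..................................................
143 ------------====--::..................................................
144 ::..:::..::::--::::...................................................
145 .............::.......................................................
146 ......................................................................
147 ......................................................................
col0 248
```

```bash
cat >> h.py <<'E'
PIN=np.array([.6653,.1036])
def lev(th,gap,z,r=.055): return (*(PIN+r*u(th)-gap*u(th+90)),z,th-90)
E
python3 - <<'E'
from h import *
plan([lev(166.7,.035,.255),lev(166.7,.035,.23)])
E
```

```text
t 8.25 pos [ 0.4058 -0.0056  0.2499] heading 34.1 F [ 0.5 -0.  -0.6]
[0.265, -0.009, -0.005] twist z -42.6
[0.265, -0.009, 0.02] twist z -42.6
```

```bash
python3 -m crank '[{"offset":[0.03,0,-0.01],"twist":[0,0,-5]},{"offset":[0.08,0,-0.01],"twist":[0,0,-13]},{"offset":[0.13,-0.005,-0.01],"twist":[0,0,-21]},{"offset":[0.18,-0.005,-0.01],"twist":[0,0,-29]},{"offset":[0.23,-0.009,-0.01],"twist":[0,0,-37]},{"offset":[0.265,-0.009,-0.005],"twist":[0,0,-42.6]},{"offset":[0.265,-0.009,-0.005],"twist":[0,0,-42.6]},{"offset":[0.265,-0.009,-0.005],"twist":[0,0,-42.6]}]'
python3 - <<'E'
from h import *
o=get_obs();p=o["tool_pos"];R=Ro.from_rotvec(o["tool_rot"]).as_matrix();plan([])
q=proj("scene",[p-R[:,2]*d for d in(0,.02,.04,.073)]);print(q.round(1),proj("scene",[p+R[:,1]*.014,p+R[:,0]*.011]).round(1))
s=get_image("scene");cv2.imwrite("pics/scene7raw.png",s[:,:,::-1])
g=cv2.cvtColor(s,cv2.COLOR_RGB2GRAY)
c,r=q[0].astype(int)
for y in range(r-40,r+14):print(y,"".join(" .:-=+*#%@"[9-int(v)*10//256] for v in g[y,c-30:c+40]))
print("col0",c-30)
print("lever now",proj("scene",[[*(PIN+d*u(166.7)),.21] for d in(0,.07)]))
E
python3 -c "
"
```

```text
t: 9.25
tool_pos: [0.6189, 0.1499, 0.253]
tool_rot: [-2.464, -1.947, 0.005]
contact_force: [0.1, -0.5, 0.1]
opening: 0.0001
grip_force: 0.0
t 9.25 pos [0.6189 0.1499 0.253 ] heading 76.6 F [ 0.1 -0.5  0.1]
[[382.2 183.6]
 [384.2 176.4]
 [386.3 169. ]
 [389.8 156.1]] [[383.5 188.4]
 [387.6 183.6]]
143 ............................:=*%%%%%%%%%%%%%%%%#***###*+===+++++++++++
144 ............................:=*%%%%%%%%%%%%%%%%#*******++++++++=++++++
145 ............................:=*#%%%%%%%%%%%%%%%#******++++++++++++++++
146 .............................:+*#%%%%%%%%%%%%%%#*****++=+++++++++++++=
147 ..............................-+#%%%%%%%%%%%%%##*****++==+=+=+++++++++
148 ..............................:+#%%%%%%%%%%%%%##****+++=++===++++++=++
149 ..............................:+#%%%%%%%%%%%%%##****+++===+==+++++++++
150 ..............................-+#%%%%%%%%%%%%%##****+++++++====+++++++
151 .............................:-*#%%%%%%%%%%#####*****+++++++=+++++++++
152 .............................:=*%%%%%%%%%#######*********+++=+==++==++
153 .............................:=*%%%%%%%%%%%%####
[... 2625 characters left out ...]
==========++++++++****
189 ...........................:-=============================++++++++****
190 ..........................:-=++===========================+++++++++***
191 ..........................:-===========--=========-=========+++++++***
192 .........................:-======++=====----==========-======++++++***
193 ........................:-=======+++====---====================++++***
194 ........::-:::..........:=========+++===-=======================+++***
195 .......:-=+===-.........-==+=======+++====-======================++***
196 .......:=****+=:.......:-=+========++++===========================+***
col0 352
lever now [[366.25677952 217.83130061]
 [361.13302938 193.52805099]]
```

```bash
python3 - <<'E'
from h import *
for r in cut_out("gate_tip","scene")[:3]:print(r["confidence"],np.round(r["rect"],1))
plan([lev(166.7,.035,.191)]+[lev(a,.014,.191) for a in range(168,200,6)])
E
```

```text
0.69 [365.2 212.8   9.1  29.3]
0.46 [243.2 204.5  72.7  41.6]
0.4 [270.  342.9  19.3  45.8]
t 9.35 pos [0.6191 0.1496 0.2545] heading 76.6 F [-0.3  0.2  0.3]
[0.001, 0.001, 0.063] twist z -0.1
[-0.021, 0.0, 0.064] twist z -1.4
[-0.027, -0.001, 0.064] twist z -7.4
[-0.033, -0.001, 0.064] twist z -13.4
[-0.039, -0.001, 0.064] twist z -19.4
[-0.045, -0.0, 0.064] twist z -25.4
[-0.051, 0.001, 0.064] twist z -31.4
```

```bash
python3 -m crank '[{"offset":[0,0,0.03],"twist":[0,0,0]},{"offset":[0,0,0.064],"twist":[0,0,0]},{"offset":[0,0,0.064],"twist":[0,0,0]},{"offset":[0,0,0.064],"twist":[0,0,0]},{"offset":[-0.011,0,0.064],"twist":[0,0,0]},{"offset":[-0.021,0,0.064],"twist":[0,0,-1.4]},{"offset":[-0.027,-0.001,0.064],"twist":[0,0,-7.4]},{"offset":[-0.033,-0.001,0.064],"twist":[0,0,-13.4]},{"offset":[-0.039,-0.001,0.064],"twist":[0,0,-19.4]},{"offset":[-0.039,-0.001,0.064],"twist":[0,0,-19.4]}]'
cat > st.py <<'E'
from h import *
o=get_obs();p=o["tool_pos"];q=proj("scene",[p])[0];print("tcp px",q)
s=get_image("scene");g=cv2.cvtColor(s,cv2.COLOR_RGB2GRAY)
for y in range(176,226):print(y,"".join(" .:-=+*#%@"[9-int(v)*10//256] for v in g[y,335:405]))
for r in cut_out("gate_tip","scene")[:2]:print(r["confidence"],np.round(r["rect"],1))
for a in(167,180,190,200,235.5):print(a,proj("scene",[[*(PIN+.07*u(a)),.21]]).round())
E
python3 st.py
```

```text
t: 10.6
tool_pos: [0.6106, 0.1117, 0.1926]
tool_rot: [2.102, 2.332, 0.003]
contact_force: [-0.4, 0.7, 1.2]
opening: 0.0001
grip_force: 0.0
tcp px [358.66716942 204.126173  ]
176 .....:=====+++++++++*##%%%%%%%%%%%%%%%%######**++**##*=:......::::----
177 .....-+++++++++++++**##%%%%%%%%%%%%%%%########*+++*##*=:...:::---=====
178 ....:=+*++++++********###%%%%%%%%%%%%%########*+++**##+-.::---========
179 ...:-+***********+++++**##%%%%%%%%%%%%%%%%####**+***##+=----==========
180 ..:-=+*******++++=----=**#%%%%%%%#%%%%%%%%%####****###*=--============
181 ..:===++++++==---:...:=*##%%%%%%%%%%%%%%%%%%####******+===============
182 ...:---------:.......:=*##%%%%%%%%%%%%%%%%%%%%##**+++=================
183 ....::...............:+*###%%%%%%%%%%%%%%%%%%#*+==----================
184 .....................-+***##%%%%%%%%%%%%%%##*+=-::.::--===============
185 ....................:-*****#%%%%%%%%####**+=-::....::--===============
186 ....................:=*****#%%%%%%#**+===-::......::--===-============
187 ....................:=*****#%%%%%#*=-:::.......::-----------==========
188 ....................:=
[... 2277 characters left out ...]
.....................
219 ++++++=:::::::--===++*+*******+==+*+-.................................
220 ++++++=::.:::::-==++**+**#******+**+-.................................
221 +++++=-::.::.::-=++***+**##********=:.................................
222 ++++==-:....::::-++**++**####******=:.................................
223 ++===-::......::-++*++++*#########*-:.................................
224 +===-::::....:::-+++++++*#########+-:.::...................:..........
225 +===-:::::::.::-=+++++++**#######*=-::-::................:---::.......
0.69 [242.6 204.2  70.5  39.8]
0.55 [366.8 211.4  13.1  26.7]
167 [[361. 194.]]
180 [[354. 194.]]
190 [[349. 195.]]
200 [[344. 197.]]
235.5 [[333. 209.]]
```

The fingertip passed above the lever, which is unmoved at columns 359–367, so the real tip sits about 25 mm behind the TCP. I'll back off, go lower and retry.

```bash
python3 - <<'E'
from h import *
plan([lev(166.7,.038,.191),lev(166.7,.038,.170)]+[lev(a,.014,.170) for a in range(168,200,6)])
E
```

```text
t 10.7 pos [0.6104 0.1122 0.192 ] heading 96.0 F [-0.4 -0.3  0.7]
[0.04, 0.014, 0.001] twist z 19.3
[0.04, 0.014, 0.022] twist z 19.3
[0.016, 0.006, 0.022] twist z 18.0
[0.011, 0.003, 0.022] twist z 12.0
[0.005, 0.0, 0.022] twist z 6.0
[-0.0, -0.001, 0.022] twist z -0.0
[-0.006, -0.003, 0.022] twist z -6.0
[-0.012, -0.003, 0.022] twist z -12.0
```

```bash
python3 -m crank '[{"offset":[0.02,0.007,-0.005],"twist":[0,0,10]},{"offset":[0.04,0.014,-0.005],"twist":[0,0,19.3]},{"offset":[0.04,0.014,0.001],"twist":[0,0,19.3]},{"offset":[0.04,0.014,0.022],"twist":[0,0,19.3]},{"offset":[0.04,0.014,0.022],"twist":[0,0,19.3]},{"offset":[0.028,0.01,0.022],"twist":[0,0,18]},{"offset":[0.016,0.006,0.022],"twist":[0,0,18]},{"offset":[0.011,0.003,0.022],"twist":[0,0,12]},{"offset":[0.005,0,0.022],"twist":[0,0,6]},{"offset":[0,-0.001,0.022],"twist":[0,0,0]},{"offset":[0,-0.001,0.022],"twist":[0,0,0]}]'
python3 st.py
```

```text
t: 12.08
tool_pos: [0.6088, 0.1115, 0.1688]
tool_rot: [2.103, 2.334, -0.001]
contact_force: [-0.2, -1.0, -0.2]
opening: 0.0001
grip_force: 0.0
tcp px [356.60759726 211.01397869]
176 .....:====+++++*##%%%%%%%%%%%%%%%%%%%%%%##**##*+==---::.......::::----
177 .....-+++++++++*##%#%%%%%%%%%%%%%%%%%%%%#****+=--:.........:::---=====
178 ....:=+*++++++**####%%%%%%%%%%%%%%%%%%%%#***+-:..........::---========
179 ...:-+*************##%%%%%%%%%%%%%%%%%%##***+-:.........:---==========
180 ..:-=+*******++++==+#%%%%%%%%%%%%%%%%%%##**++=:........:--============
181 ..:-==++++++==---::=*%%%%%%%%%%%%%%%%%%##***+=:......::--=============
182 ..::---------:....:=*%%%%%%%%%%%%%%%%%####**++-.....::--==============
183 ....::............:=#%%%%%%%%%%%%%%%######***+=:.:.::--===============
184 ..................:=#%%%%%%%%%%%%%%%######**++=----::--===============
185 ...................-*#%%%%%%%%%%%%%#######***++++++=---==-============
186 ...................:+##%%%%%%%%%%%%########*+++*##*+=------===========
187 ...................:=*##%%%%%%%%%%%########**++*###*==------==========
188 ..................
[... 2250 characters left out ...]
==++**##**+=---=+=:.................................
219 +++++++++++=====--==+++*#****++==+*+-.................................
220 +++++++++++++++====++++*##*****++**+-.................................
221 ++++++++++++++++++++++=+*##********+:.................................
222 ++==+++++++===+++++++=-=*####******=:.................................
223 ++==++=++==--==++++*+=--+#########*-:.................................
224 +===+======::-=+++*++===+*########+-:.:...............................
225 +====+==+=-:::=+++++++++**#######*=-::-::................:---::.......
0.79 [359.4 214.8  22.6  29.1]
167 [[361. 194.]]
180 [[354. 194.]]
190 [[349. 195.]]
200 [[344. 197.]]
235.5 [[333. 209.]]
```

The lever is turning: its tip has gone from (361,194) to about (349,197), roughly 192°. Continuing to the stop.

```bash
python3 - <<'E'
from h import *
plan([lev(a,.014,.170) for a in (192,198,204,210,216,222,227,231)])
E
```

```text
t 12.175 pos [0.6091 0.1119 0.169 ] heading 95.9 F [-0.1 -0.5 -0.5]
[-0.006, -0.001, -0.001] twist z -6.1
[-0.012, -0.002, -0.001] twist z -12.1
[-0.018, -0.002, -0.001] twist z -18.1
[-0.024, -0.001, -0.001] twist z -24.1
[-0.029, 0.0, -0.001] twist z -30.1
[-0.035, 0.002, -0.001] twist z -36.1
[-0.04, 0.004, -0.001] twist z -41.1
[-0.043, 0.006, -0.001] twist z -45.1
```

```bash
python3 -m crank '[{"offset":[-0.006,-0.001,-0.001],"twist":[0,0,-6]},{"offset":[-0.012,-0.002,-0.001],"twist":[0,0,-12]},{"offset":[-0.018,-0.002,-0.001],"twist":[0,0,-18]},{"offset":[-0.024,-0.001,-0.001],"twist":[0,0,-24]},{"offset":[-0.029,0,-0.001],"twist":[0,0,-30]},{"offset":[-0.035,0.002,-0.001],"twist":[0,0,-36]},{"offset":[-0.04,0.004,-0.001],"twist":[0,0,-41]},{"offset":[-0.04,0.004,-0.001],"twist":[0,0,-41]}]'
python3 st.py|tail -7; python3 - <<'E'
from h import *
plan([lev(a,.014,.170) for a in (229,231,233,235,237)])
E
```

```text
t: 13.18
tool_pos: [0.6173, 0.0727, 0.1698]
tool_rot: [1.153, 2.922, -0.0]
contact_force: [0.0, -0.5, -0.3]
opening: 0.0002
grip_force: 0.0
0.71 [351.9 217.4  41.5  17.7]
0.32 [243.1 226.  121.1  97.2]
167 [[361. 194.]]
180 [[354. 194.]]
190 [[349. 195.]]
200 [[344. 197.]]
235.5 [[333. 209.]]
t 13.275 pos [0.6174 0.073  0.1701] heading 137.0 F [-0.4  0.7 -0.1]
[-0.002, -0.0, 0.0] twist z -2.0
[-0.004, -0.001, 0.0] twist z -4.0
[-0.006, -0.001, 0.0] twist z -6.0
[-0.008, -0.001, 0.0] twist z -8.0
[-0.01, -0.002, 0.0] twist z -10.0
```

```bash
python3 -m crank '[{"offset":[-0.002,0,0],"twist":[0,0,-2]},{"offset":[-0.004,-0.001,0],"twist":[0,0,-4]},{"offset":[-0.006,-0.001,0],"twist":[0,0,-6]},{"offset":[-0.006,-0.001,0],"twist":[0,0,-6]}]'; python3 -m crank '[{"offset":[-0.002,0,0],"twist":[0,0,-1]},{"offset":[-0.002,0,0],"twist":[0,0,-1]}]';  python3 st.py|tail -7|head -1
```

```text
t: 13.78
tool_pos: [0.6205, 0.0686, 0.1699]
tool_rot: [-0.994, -2.979, -0.001]
contact_force: [-3.7, 3.4, 1.7]
opening: -0.0002
grip_force: 2.0
t: 14.02
tool_pos: [0.6204, 0.0684, 0.1699]
tool_rot: [-0.966, -2.983, -0.001]
contact_force: [-8.7, 3.6, 4.3]
opening: 0.0001
grip_force: 5.2
225 ===========+====++++++=+**#######*=-::::..................:--:........
```

The force rose to 9 N with the tool halted, so the lever is at its stop. I'll back off, lift away and verify.

```bash
python3 -m crank '[{"offset":[-0.001,0,0],"twist":[0,0,0]},{"offset":[-0.001,0,0],"twist":[0,0,0]},{"offset":[0.01,0,0],"twist":[0,0,0]},{"offset":[0.02,0,0],"twist":[0,0,0]},{"offset":[0.02,0,-0.03],"twist":[0,0,0]},{"offset":[0.02,0,-0.08],"twist":[0,0,0]},{"offset":[0.02,0,-0.12],"twist":[0,0,0]},{"offset":[0.02,0,-0.12],"twist":[0,0,0]}]'
python3 - <<'E'
from h import *
plan([(.40,.10,.29,90),(.33,.30,.29,90)])
E
```

```text
t: 15.12
tool_pos: [0.6085, 0.0787, 0.2955]
tool_rot: [0.966, 2.979, 0.004]
contact_force: [-0.0, -0.6, -0.6]
opening: 0.0001
grip_force: 0.0
t 15.125 pos [0.6085 0.0787 0.2955] heading 144.1 F [-0.  -0.6 -0.6]
[0.181, -0.105, 0.003] twist z 54.1
[0.355, 0.016, 0.003] twist z 54.1
```

```bash
python3 -m crank '[{"offset":[0.05,0,0],"twist":[0,0,8]},{"offset":[0.1,0,0],"twist":[0,0,16]},{"offset":[0.15,0,0],"twist":[0,0,24]},{"offset":[0.2,0,0],"twist":[0,0,32]},{"offset":[0.25,0.01,0],"twist":[0,0,40]},{"offset":[0.3,0.015,0],"twist":[0,0,48]},{"offset":[0.355,0.015,0],"twist":[0,0,54]},{"offset":[0.355,0.015,0],"twist":[0,0,54]}]'
python3 - <<'E'
from h import *
s=get_image("top");cv2.imwrite("pics/top9raw.png",s[:,:,::-1])
for r in cut_out("gate_tip","top")[:3]:
    ys,xs=np.nonzero(r["region"]);print(round(r["confidence"],2),np.round(r["rect"],1))
    if len(xs)<700:
        P=np.array([unproj("top",p,.21)[:2] for p in zip(xs,ys)])-PIN;d=P[np.hypot(*P.T)>.03];m=d.mean(0);print("lever",np.degrees(np.arctan2(m[1],m[0]))%360,np.hypot(*P.T).max())
x=s-0
a=cv2.absdiff(cv2.imread("pics/top0.png"),s[:,:,::-1].copy()).max(2)>60
n,_,st,_=cv2.connectedComponentsWithStats(a.astype(np.uint8));print([t[:5].tolist() for t in st[1:] if t[4]>25])
E
python3 fit.py top9raw
```

```text
t: 16.12
tool_pos: [0.3252, 0.3005, 0.2889]
tool_rot: [-2.214, -2.229, 0.0]
contact_force: [0.2, -0.0, 0.0]
opening: 0.0001
grip_force: 0.0
0.83 [216.6 132.8  38.9  27.7]
lever 235.011339580636 0.07253407447001724
[[198, 127, 8, 13, 62], [216, 131, 17, 13, 101], [296, 132, 5, 18, 57], [191, 142, 10, 13, 90], [332, 148, 18, 30, 267], [310, 157, 14, 16, 100], [298, 158, 5, 9, 33], [253, 171, 8, 10, 50], [344, 173, 12, 15, 101], [270, 197, 6, 7, 27], [237, 203, 17, 5, 46], [246, 221, 16, 12, 53], [352, 226, 33, 14, 164], [344, 229, 13, 19, 111], [269, 232, 20, 14, 137], [336, 238, 9, 10, 33], [355, 245, 14, 15, 114], [0, 258, 77, 162, 8128], [211, 272, 119, 60, 3535], [283, 318, 21, 19, 221], [329, 323, 231, 97, 11001], [176, 326, 87, 94, 4278], [261, 331, 48, 62, 689], [329, 368, 53, 52, 1237], [519, 401, 41, 19, 401], [231, 412, 30, 8, 47]]
top9raw [ 520.03 -108.2  -124.85   11.41] 283.1 target -124.44571433971544 0.2568295061012656
```

```bash
python3 -c "
from station import *
print(finish_job())"
```

```text
the job is handed in; nothing more can be done
None
```

The job is handed in at about 16 s on the robot clock: I turned the wheel until the decal faced the nozzle, with the handle about 0.4° off straight away by the last image fit, and only then pushed the gate lever to its fully open stop, without touching the dish.

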